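Pin a lazy Susan back together through its loose glide discs

TASK

The lazy Susan has come apart: its tray has slid off centre on the foot, and the two loose glide discs hidden underneath have shifted too. Slide the tray back over the middle of the foot, then pass the steel centre post down through the tray, both discs and the bore of the foot until its flange sits flush on the tray, and let go. Where the post stops on a disc, feel about lightly with its tapered nose for the next hole rather than forcing it down, and leave the other things on the bench alone.

Things in the scene. Friction and masses are not known exactly. Their poses are not given: they have to be found in the camera images.
- foot: Round wooden foot of the turntable, 176 mm diameter, 31.6 mm high, fixed to the bench, mostly hidden under the tray. Origin: centre of its underside on the bench; z up (its turn about z means nothing). Its top has a round recess, 130 mm diameter and 9.6 mm deep, for the glide discs; in the middle of the recess is the bore.
- bore (a point): Centre of the mouth of the bore in the foot, 22 mm above the bench (level of the recess floor). The bore is round, 23 mm diameter, 18 mm deep; z up along it. With the post fully home its nose is 15.4 mm below this point.
- recess (a point): Point on the foot's axis 34 mm above the bench: level of the upper disc's top face (lower disc's: 28 mm). Two loose slippery white plastic discs lie in the recess, one on the other, under the tray: each 107 mm across, 5.4 mm thick, 23 mm hole. Each hole is 5 to 10 mm off the axis in an unmeasured direction (the recess allows 13 at most). Pushed sideways from within the hole a disc slides easily.
- tray_hole (a point): Centre of the hole in the round wooden tray, at the upper face of the tray's floor (46.6 mm above the bench); z up. The tray lies loose and level on the upper disc: 210 mm diameter, floor 12 mm thick, hole 23 mm diameter in its middle. About 0.4 kg; slides sideways with about 1 N; starts 15 to 35 mm off the foot's axis. Through the hole a bit of the upper disc can be seen.
- tray_rim (a point): A point on top of the tray's upright rim, midway in its thickness, 100.3 mm from the tray's axis (which way round is chance: the tray is round). The rim is 9 mm thick all round and its top stands 20 mm above the upper face of the tray's floor (66.6 mm above the bench).
- post_mid (a point): Centre (half-way up) of the centre post, 90 mm long, about 0.16 kg, standing upright and loose on its nose on the bench; z up along it. Below this point: a steel flange, 40 mm diameter, 5 mm thick, then a steel rod of 20 mm diameter, 40 mm long. Fully home, the underside of the flange lies on the tray's floor (this point 5 mm above it).
- post_handle (a point): Centre of the post's plain wooden handle, 28 mm diameter, 45 mm high, from the flange up (22.5 mm above post_mid); top edge rounded. z up along the post.
- post_nose (a point): Centre of the flat end of the post's nose, 45 mm below post_mid; z up along the post. The rod's lowest 6 mm taper from 20 mm to 13 mm diameter at this flat end. It works as a drift: within about 4 mm of a hole's centre the taper catches the edge and the side force points to the hole. A press of 3 to 8 N is enough to feel a stop or to sink in.
- tin_mid (a point): Centre of a closed round metal polish tin, 79 mm diameter, 26 mm high, on the bench. Leave alone.
- brush_mid (a point): Centre of a round polish brush standing on its bristles, 62 mm diameter, 62 mm high, with a turned wooden knob. Leave alone.
- bowl_mid (a point): Centre of a small glass bowl, 104 mm across the rim, 42 mm high, standing upright. Leave alone.
- clog_mid (a point): A black plastic clog, about 255 mm long, 92 mm wide, 85 mm high, sole down; this point is 40 mm above the bench in its middle, toe along its x axis. Leave alone.

How it is judged:
On the way:
1. the tray has been slid back so that its hole is over the bore of the foot (within 6 mm) (horizontal distance between tray_hole and foot below 0.006 m), for 0.2 s.
At the end, for the whole second after the job is handed in: Post upright (0.08 rad) through tray, discs and foot: nose within 4 mm of the foot's axis and under 9 mm above its underside (home 6.6), flange within 2.5 mm of the tray floor, tray level (0.04 rad) and within 5 mm of the foot's axis, all let go (horizontal distance between post_nose and foot below 0.004 m and z of post_nose in the frame of foot below 0.009 m and z of post_mid in the frame of tray_hole below 0.0075 m and angle between post_mid's own z axis and vertical below 0.08 rad and angle between tray_hole's own z axis and vertical below 0.04 rad and horizontal distance between tray_hole and foot below 0.005 m); the robot touches nothing.
It fails at once if the stack is forced: the foot carries more than 60 N (the parts' own weight is about 5 to 7 N of it) (contact force between foot and anything else above 60 N).
It fails at once if the polish tin is moved by more than 25 mm (distance of tin_mid from where it was at the start of the episode above 0.025 m).
It fails at once if the brush is moved by more than 25 mm (distance of brush_mid from where it was at the start of the episode above 0.025 m).
It fails at once if the glass bowl is moved by more than 25 mm (distance of bowl_mid from where it was at the start of the episode above 0.025 m).
It fails at once if the clog is moved by more than 25 mm (distance of clog_mid from where it was at the start of the episode above 0.025 m).
It also fails if it takes over 72 s, if anything falls off the work surface, if the arm or the gripper's body presses on something with over 40 N, if the wrist force passes 120 N, or if a joint passes its speed limit or range.

ROBOT

A 7-joint arm with a two-finger parallel gripper is mounted at the origin on the work surface. World frame = base frame: x ahead of the robot, y to its left, z up, the work surface at z = 0. Lengths are in m, angles in rad, forces in N, time in s.
With the tool pointing down it reaches from about 0.425 to 0.925 m from the base axis. Payload 6.8 kg.
Tool frame: the origin (TCP) lies on the centre line of the jaws, within the pads' length; the fingertips stand bot.finger_overhang ahead of it and the grasp point (between the pads) lies 3 mm ahead of it (bot.finger_overhang is the distance from the TCP to the fingertips, in m); z points along the fingers, y is the direction in which the jaws open and shut (so a half turn about z gives the same grasp; the last joint's range is limited). The gripper opens to 85 mm and grips with 20 to 120 N. Pads are 22 mm wide; open, the fingers measure 114 mm over their backs; the gripper's body (76 mm by 85 mm) begins 54 mm behind the grasp point. The pads swing forward as they close: fully open they stand 13 mm farther back than shut.
Start: joints at [-1.302, 0.477, 0.022, 1.555, -0.011, 1.109, -0.083], TCP at [0.248, 0.628, 0.253] pointing down, gripper open.
Joint ranges: [-2.96, 2.96], [-0.34, 2.1], [-1.41, 1.46], [0.24, 2.44], [-1.37, 4.51], [0.17, 1.92], [-2.96, 2.96]. Speed limits (rad/s): [2.39, 2.39, 3.14, 3.14, 3.14, 3.14, 3.14].

INTERFACE

Orientations are given as a unit quaternion [w, x, y, z].
In Python, from station import bot gives the robot as it stands.
- The arm moves only by the tool drive_tool, never from a script. Its argument "increments" is text: rows parted by semicolons, each of 4 numbers parted by spaces: the shift along the world's x, y, z in m, then the turn about the world's z in rad. In form: tx ty tz spin; .... A call has 1 to 12 rows; each row shifts and turns the commanded pose from where the row before left it; what a row does not reach is not made up. A row lasts 1/12 s, in which the tool goes at most 41.7 mm and 7.16 degrees, less where a joint would pass 70% of its speed; a pose out of reach is approached as far as the arm can. A call is refused whole if a number of a shift passes 0.0417 or a number of a turn 0.125, either way. A call with a gripper value outside its range is refused whole. "grip" is the opening, from 0 (shut) to 1 (fully open), set as the call begins (left out, the last holds). The fingers move at their own pace and stop on an object; "squeeze" is the grip in N (left out, the last holds). Time passes only in rows, so rows that do not move let the fingers close. It gives the time, the measured TCP pose, the force and the opening at its end, in the units of the state.
- bot.get_obs(): the state, without advancing time (a new reading comes with each control period).
- bot.read_camera(name): name is "side" or "top"; returns the picture (400x640x3 uint8, red, green, blue); there is no depth.
- bot.calibration(name): a dict with "fx", "fy", "cx", "cy" (pixels), "camera_from_world" (4x4, takes a point from world to camera coordinates). Camera axes: x right, y down, z forward; pixel columns grow to the right and rows downward; lengths in m; the calibration is good to about 2 mm. A picture is of the moment at which its call begins. calibration takes no time and is no camera call.
- bot.hand_in(): hands the job in, once; it reports no verdict.
The state is a dict: "t": time; "q": joint angles; "joint_vel": joint speeds; "joint_torque": joint torques, N m; "eef_pos": TCP position; "tool_rot": TCP orientation; "contact_force": force on the tool from outside, world axes, zero at the start; "torque": the same for the moment, N m; "gripper_width": opening from 0.0 (shut) to 1.0 (fully open).
Only numpy, scipy, OpenCV 4.12 (cv2) and the standard library are available. Lean on these libraries where they do the work, as an engineer would, in place of code of your own. Each camera call takes 0.05 s, during which the arm holds its last target.

## Working session

There is one attempt and no reset: what is moved stays moved. The work goes in short steps, Python scripts to look and compute and a tool call to move; the robot and the scene stay as the last step left them, time stands still between calls to the robot, and variables do not carry over. Pictures are saved under pics/ and viewed, and the job is handed in when it is done.

Besides the shell and the picture viewer there is one more tool, called after "Request:" in YAML: its name, and indented under it one key for each argument. drive_tool: Moves the arm, as the interface text tells. Its arguments: {"type":"object","properties":{"increments":{"type":"string"},"grip":{"type":"number"},"squeeze":{"type":"number"}},"required":["increments"]}

```bash
mkdir -p pics; ls; python3 - <<'E'
from station import bot
import cv2
o=bot.get_obs(); print(o); print(bot.finger_overhang)
for n in("side","top"):
    im=bot.read_camera(n); cv2.imwrite(f"pics/{n}0.png",im[:,:,::-1]); print(n,bot.calibration(n))
E
```

```text
pics
{'t': 0.0, 'q': array([-1.30214532,  0.47782077,  0.02234183,  1.55647241, -0.01148881,
        1.10928593, -0.08309857]), 'joint_vel': array([-0.00280914,  0.0002476 ,  0.0007984 , -0.00148786,  0.00092078,
       -0.00149388, -0.00260894]), 'joint_torque': array([-6.62956222e-05, -5.96434522e+01,  1.60789076e+00, -2.81192476e+01,
        1.25276449e-02,  9.23612126e-03,  3.23968436e-05]), 'eef_pos': array([0.24814338, 0.62713206, 0.25230301]), 'tool_rot': array([-9.96984047e-05,  1.87250560e-01,  9.82311745e-01, -9.23725045e-04]), 'contact_force': array([-0.44226689, -0.235523  , -0.34292144]), 'torque': array([-0.01996477, -0.00026352, -0.00715355]), 'gripper_width': 0.9979607217200313}
0.022
side {'fx': 430.38342029301634, 'fy': 430.38342029301634, 'cx': 312.33544576104026, 'cy': 200.94115874532037, 'camera_from_world': array([[-0.98499354, -0.17128477,  0.02119577,  0.59143092],
       [-0.10636381,  0.50571687, -0.85611751,  0.16472673],
       [ 0.13592083, -0.84552468, -0.51634635,  1.10558186],
       [ 0.        ,  0.        ,  0.        ,  1.        ]])}
top {'fx': 494.057899622863, 'fy': 494.057899622863, 'cx': 315.86736099804443, 'cy': 198.8425785208872, 'camera_from_world': array([[-0.02831312, -0.99924508, -0.02660163, -0.01801694],
       [-0.99527221,  0.03065402, -0.09216055,  0.60977071],
       [ 0.09290642,  0.02386651, -0.99538876,  1.4002219 ],
       [ 0.        ,  0.        ,  0.        ,  1.        ]])}
```

View pics/side0.png

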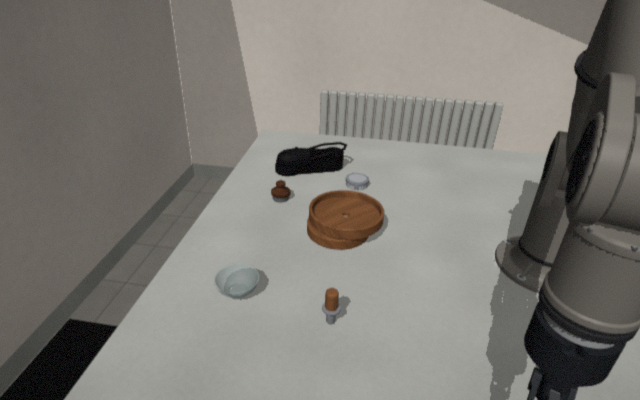

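View pics/top0.png

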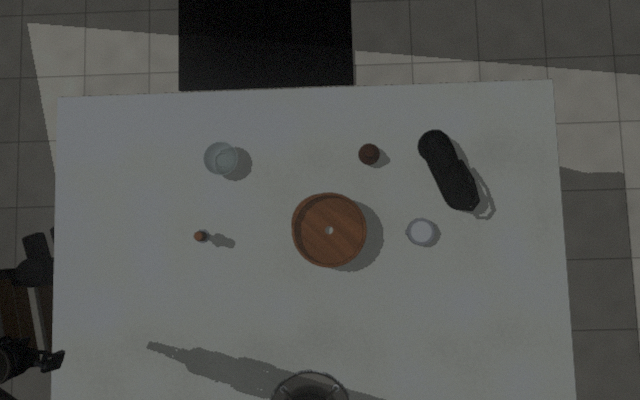

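The side view shows the tray around (346,213), with the foot peeking out at its lower left (330,240), and the post at (331,305). In the top view the tray is at (329,230) with its hole at (329,230), and the post is at (200,236). I'll zoom in next.

```bash
python3 - <<'E'
import cv2,numpy as np
s=cv2.imread("pics/side0.png");t=cv2.imread("pics/top0.png")
a=cv2.resize(s[180:255,295:395],None,fx=7,fy=7,interpolation=cv2.INTER_CUBIC)
cv2.imwrite("pics/s_tray.png",cv2.convertScaleAbs(a,alpha=1.3))
b=cv2.resize(t[180:280,280:390],None,fx=5,fy=5,interpolation=cv2.INTER_CUBIC)
c=cv2.resize(t[210:260,180:250],None,fx=5,fy=5,interpolation=cv2.INTER_CUBIC)
d=cv2.resize(s[280:330,310:360],None,fx=5,fy=5,interpolation=cv2.INTER_CUBIC)
H=np.zeros((500,550+250,3),np.uint8);H[:500,:550]=b;H[:250,550:]=c[:,:250];H[250:500,550:]=d
cv2.imwrite("pics/t_tray.png",cv2.convertScaleAbs(H,alpha=1.5))
E
```

```text
(no output)
```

View pics/s_tray.png

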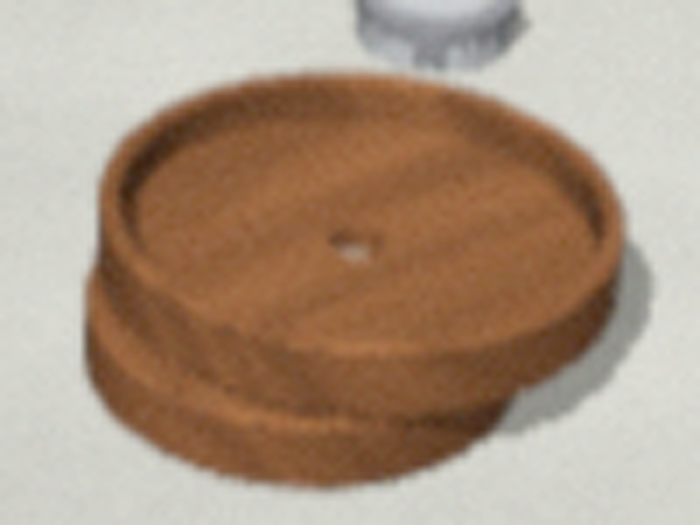

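View pics/t_tray.png

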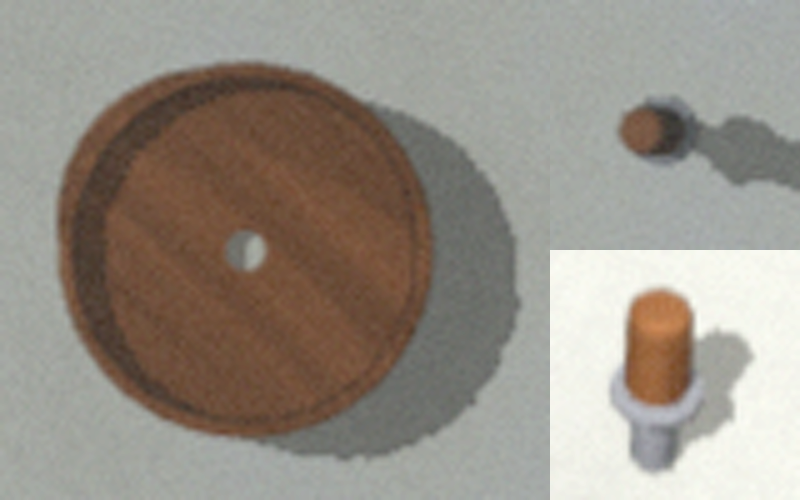

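```bash
cat > h.py <<'E'
import numpy as np,cv2
from scipy.optimize import least_squares
from station import bot
def ray(n,uv):
    c=bot.calibration(n);T=c["camera_from_world"];R=T[:3,:3];o=-R.T@T[:3,3]
    uv=np.atleast_2d(uv).astype(float)
    d=np.c_[(uv[:,0]-c["cx"])/c["fx"],(uv[:,1]-c["cy"])/c["fy"],np.ones(len(uv))]@R
    return o,d
def cast(n,uv,z):
    o,d=ray(n,uv); return (o+d*((z-o[2])/d[:,2])[:,None])[:,:2]
def proj(n,p):
    c=bot.calibration(n);T=c["camera_from_world"];q=np.atleast_2d(p)@T[:3,:3].T+T[:3,3]
    return np.c_[q[:,0]/q[:,2]*c["fx"]+c["cx"],q[:,1]/q[:,2]*c["fy"]+c["cy"]]
def circ(P,R=None):
    c0=P.mean(0)
    if R is None:
        f=lambda v:np.hypot(*(P-v[:2]).T)-v[2]; r=least_squares(f,[*c0,.1],loss="soft_l1",f_scale=.001)
    else:
        f=lambda v:np.hypot(*(P-v).T)-R; r=least_squares(f,c0,loss="soft_l1",f_scale=.001)
    return r.x,np.sqrt(np.mean(f(r.x)**2))
def wood(im):
    h=cv2.cvtColor(im,cv2.COLOR_BGR2HSV)
    return ((h[...,1]>95)&((h[...,0]<22)|(h[...,0]>172))).astype(np.uint8)*255
E
python3 - <<'E'
from h import *
s=cv2.imread("pics/side0.png");t=cv2.imread("pics/top0.png")
for n,im in(("side",s),("top",t)):
    m=wood(im); cs,_=cv2.findContours(m,cv2.RETR_CCOMP,cv2.CHAIN_APPROX_NONE)
    for c in cs:
        if len(c)>8: print(n,len(c),cv2.boundingRect(c),cv2.minEnclosingCircle(c),cv2.contourArea(c))
    o=im.copy();cv2.drawContours(o,cs,-1,(0,255,0),1)
    cv2.imwrite(f"pics/m_{n}.png",cv2.resize(o[180:280,280:400],None,fx=5,fy=5,interpolation=cv2.INTER_NEAREST))
E
```

```text
side 55 (325, 289, 13, 22) ((331.0, 299.3809509277344), 10.805846214294434) 214.5
side 199 (308, 191, 76, 58) ((345.2057800292969, 220.9969482421875), 39.0941162109375) 3437.5
side 9 (343, 214, 5, 4) ((345.0, 215.5), 2.061652660369873) 8.5
side 50 (272, 181, 18, 17) ((280.2894592285156, 189.7105255126953), 9.006498336791992) 176.0
top 44 (27, 338, 10, 12) ((32.92856979370117, 343.9285583496094), 5.929113864898682) 13.0
top 20 (25, 330, 7, 6) ((27.64285659790039, 332.9285583496094), 3.3580033779144287) 10.0
top 17 (21, 325, 4, 9) ((22.5, 329.0), 4.272101879119873) 2.5
top 10 (45, 321, 4, 4) ((46.5, 322.5), 2.12142014503479) 0.0
top 13 (19, 319, 7, 3) ((22.0, 320.0), 3.1623775959014893) 0.5
top 23 (25, 318, 7, 8) ((28.5, 321.5), 3.8079864978790283) 4.5
top 9 (28, 311, 3, 5) ((29.5, 313.0), 2.061652660369873) 0.5
top 9 (25, 309, 4, 4) ((26.35714340209961, 310.21429443359375), 1.821174144744873) 0.5
top 30 (19, 307, 5, 11) ((21.0, 312.0), 5.000100135803223) 5.0
top 22 (23, 294, 6, 8) ((25.5, 297.5), 3.8079864978790283) 1.0
top 14 (18, 291, 5, 4) ((19.75, 292.5), 2.304986000061035) 5.0
to
[... 741 characters left out ...]
) 19.5
top 32 (0, 279, 8, 9) ((4.0, 283.5), 4.609872341156006) 7.0
top 19 (195, 232, 7, 8) ((197.5, 235.5), 3.8079864978790283) 31.5
top 211 (292, 193, 74, 74) ((327.773681640625, 229.0566864013672), 38.064453125) 4222.5
top 27 (324, 225, 11, 11) ((328.8333435058594, 229.8333282470703), 5.296861171722412) 76.5
top 178 (293, 205, 21, 56) ((308.0, 232.5), 27.789485931396484) 293.0
top 67 (304, 195, 24, 16) ((315.5, 200.5), 12.349188804626465) 111.5
top 22 (327, 194, 11, 5) ((332.0, 196.5), 5.02503776550293) 28.0
top 11 (269, 15, 6, 3) ((271.5, 16.0), 2.6926822662353516) 0.5
top 13 (228, 9, 4, 6) ((229.0, 11.5), 2.6926822662353516) 0.5
top 9 (298, 0, 3, 5) ((299.0, 2.0), 2.2361679077148438) 0.5
```

View pics/m_top.png

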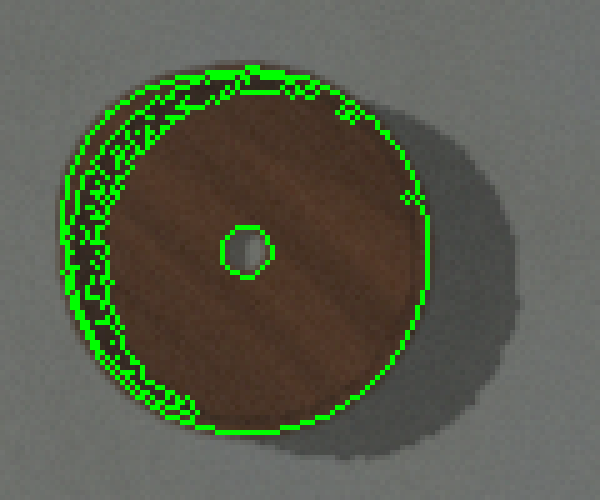

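View pics/m_side.png

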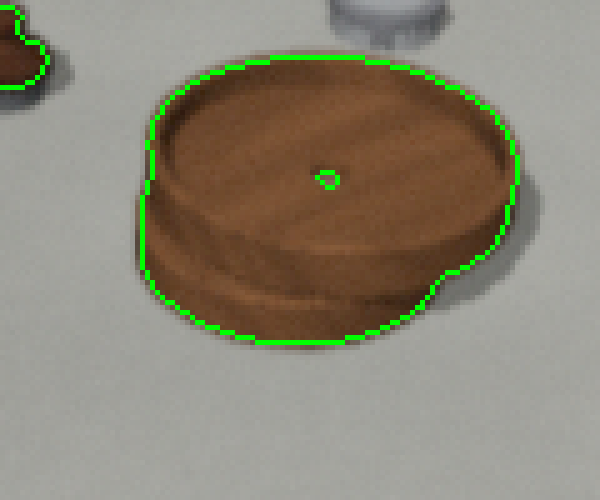

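```bash
cat >> h.py <<'E'
K=6
def cont(im,box,thr=None):
    x,y,w,h=box; a=cv2.resize(cv2.GaussianBlur(im,(3,3),0)[y:y+h,x:x+w],None,fx=K,fy=K,interpolation=cv2.INTER_CUBIC).astype(float)
    s=a[...,2]-a[...,0]   # R-B
    if thr is None: thr=np.percentile(s,90)*.5+np.percentile(s,5)*.5
    m=(s>thr).astype(np.uint8)*255
    m=cv2.morphologyEx(m,cv2.MORPH_CLOSE,np.ones((7,7)))
    cs,_=cv2.findContours(m,cv2.RETR_CCOMP,cv2.CHAIN_APPROX_NONE)
    return [((c[:,0,:]+.5)/K-.5+[x,y]) for c in sorted(cs,key=len,reverse=True) if len(c)>20],thr
def sel(n,uv,z,c,a0,a1):
    P=cast(n,uv,z);a=np.degrees(np.arctan2(P[:,1]-c[1],P[:,0]-c[0]))
    return P[((a-a0)%360)<=(a1-a0)]
E
python3 - <<'E'
from h import *
s=cv2.imread("pics/side0.png");t=cv2.imread("pics/top0.png")
ct,th=cont(t,(275,175,115,105)); print("top thr",th,[(len(c),c.min(0),c.max(0)) for c in ct][:3])
cs,th=cont(s,(295,183,100,75)); print("side thr",th,[(len(c),c.min(0),c.max(0)) for c in cs][:3])
tc=cast("top",[[329,230]],.0466)[0]; print("hole top guess",tc)
# tray rim in top: lower/right (-x,-y)
for z in (.0666,):
  P=sel("top",ct[0],z,tc,-190,-60)
  print("tray top R free",circ(P),"R105",circ(P,.1048))
  P=sel("side",cs[0],z,tc,-150,-10); print("tray side",circ(P),circ(P,.1048),len(P))
for n,c in(("top",ct),("side",cs)):
  for q in c[1:]:
    if np.linalg.norm(q.mean(0)-proj(n,[*tc,.0466])[0])<3:
      e=cv2.fitEllipse((q*100).astype(np.int32)); print(n,"hole",np.array(e[0])/100,np.array(e[1])/100,cast(n,np.array(e[0])/100,.0466))
fc=tc+[.015,.015]
P=sel("side",cs[0],0,fc,40,120);
for a in((30,110),(40,120),(20,140),(50,100),(10,110)):
  P=sel("side",cs[0],0,fc,*a); print("foot side",a,circ(P),circ(P,.088))
for a in((15,75),(25,65)):
  P=sel("top",ct[0],.0316,fc,*a); print("foot top",a,circ(P,.088))
E
```

```text
top thr 18.0 [(1300, array([291.25      , 192.41666667]), array([365.91666667, 266.91666667])), (145, array([314.25      , 195.91666667]), array([324.25, 200.25])), (134, array([324.91666667, 225.75      ]), array([332.41666667, 233.41666667]))]
side thr 35.5 [(1213, array([307.08333333, 190.08333333]), array([383.41666667, 248.91666667]))]
hole top guess [ 0.51743706 -0.07117982]
tray top R free (array([ 0.5181903 , -0.07062248,  0.10331564]), np.float64(0.00027539558601815853)) R105 (array([ 0.51924966, -0.0691957 ]), np.float64(0.0004134487217481151))
tray side (array([ 0.517817  , -0.0639136 ,  0.10181586]), np.float64(0.0006711094985652078)) (array([ 0.51721215, -0.06043239]), np.float64(0.000897059972058127)) 394
top hole [328.66171875 229.61080078] [7.68826416 7.81396851] [[ 0.51856585 -0.07025565]]
foot side (30, 110) (array([ 0.53682652, -0.04697529,  0.08407192]), np.float64(0.00046158169140874875)) (array([ 0.53552961, -0.0510229 ]), np.float64(0.0005749550256822808))
foot side (40, 120) (array([ 0.53774019, -0.04456743,  0.08163766]), np.float64(0.0005353544298954114)) (array([ 0.53670416, -0.05135136]), np.float64(0.0007865707235029688))
foot side (20, 140) (array([ 0.53766416, -0.04566159,  0.08263869]), np.float64(0.0005143024420778805)) (array([ 0.53699495, -0.05173894]), np.float64(0.0011792729606738984))
foot side (50, 100) (array([ 0.5363599 , -0.04674756,  0.0839407 ]), np.float64(0.0004628044699300436)) (array([0.57100128, 0.11692956]), np.float64(0.005527672666852531))
foot side (10, 110) (array([ 0.53676841, -0.04709495,  0.08418614]), np.float64(0.00044788650363175147)) (array([ 0.53473218, -0.05088441]), np.float64(0.0006956235759559202))
foot top (15, 75) (array([ 0.53542903, -0.05067485]), np.float64(0.0003905903728474702))
foot top (25, 65) (array([ 0.53555402, -0.05062621]), np.float64(0.0003039736436381519))
```

```bash
python3 - <<'E'
from h import *
s=cv2.imread("pics/side0.png");t=cv2.imread("pics/top0.png")
ct,th=cont(t,(188,222,30,28),12);cs,th2=cont(s,(315,280,35,50),30)
for n,c in(("top",ct),("side",cs)):
  q=c[0];m=cv2.moments((q*50).astype(np.float32).reshape(-1,1,2));u=np.array([m["m10"]/m["m00"],m["m01"]/m["m00"]])/50
  print(n,len(q),q.min(0),q.max(0),u)
  for z in(.0675,.08,.09):print(z,cast(n,u,z))
# flange in side: grey darker bluish? foot of post
g=lambda n,uv,z:cast(n,uv,z)
for p in ([.505,.195,.0],[.505,.195,.0675],[.505,.195,.09]): print(p,proj("top",p),proj("side",p))
E
```

```text
top 162 [193.25       231.08333333] [202.25 240.25] [197.91282363 235.6717142 ]
0.0675 [[0.51163787 0.29722489]]
0.08 [[0.51131813 0.29390233]]
0.09 [[0.51106234 0.29124427]]
side 341 [324.91666667 287.58333333] [337.75       310.41666667] [331.15688747 298.88283717]
0.0675 [[0.5108692  0.29631239]]
0.08 [[0.50966116 0.30929964]]
0.09 [[0.50869473 0.31968944]]
[0.505, 0.195, 0.0] [[238.56017951 237.34366035]] [[338.17891067 290.32621963]]
[0.505, 0.195, 0.0675] [[234.16809059 236.99221396]] [[339.73509502 268.00113686]]
[0.505, 0.195, 0.09] [[232.60777976 236.86736093]] [[340.27885852 260.20028402]]
```

```bash
python3 - <<'E'
from h import *
s=cv2.imread("pics/side0.png");t=cv2.imread("pics/top0.png")
a=np.linspace(0,2*np.pi,60)
def ring(x,y,z,r):return np.c_[x+r*np.cos(a),y+r*np.sin(a),0*a+z]
x,y=.5108,.2905
k=10
S=cv2.resize(s[280:330,310:350],None,fx=k,fy=k,interpolation=cv2.INTER_CUBIC);T=cv2.resize(t[220:260,185:225],None,fx=k,fy=k,interpolation=cv2.INTER_CUBIC)
T=cv2.convertScaleAbs(T,alpha=1.6)
for z,r,c in((.0,.0065,(255,0,0)),(.045,.02,(0,255,0)),(.09,.013,(0,0,255))):
  for n,I,o in(("side",S,(310,280)),("top",T,(185,220))):
    q=((proj(n,ring(x,y,z,r))-o+.5)*k).astype(np.int32); cv2.polylines(I,[q],True,c,1)
H=np.zeros((500,800,3),np.uint8);H[:,:400]=S;H[:400,400:]=T;cv2.imwrite("pics/post_chk.png",H)
E
```

```text
(no output)
```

View pics/post_chk.png

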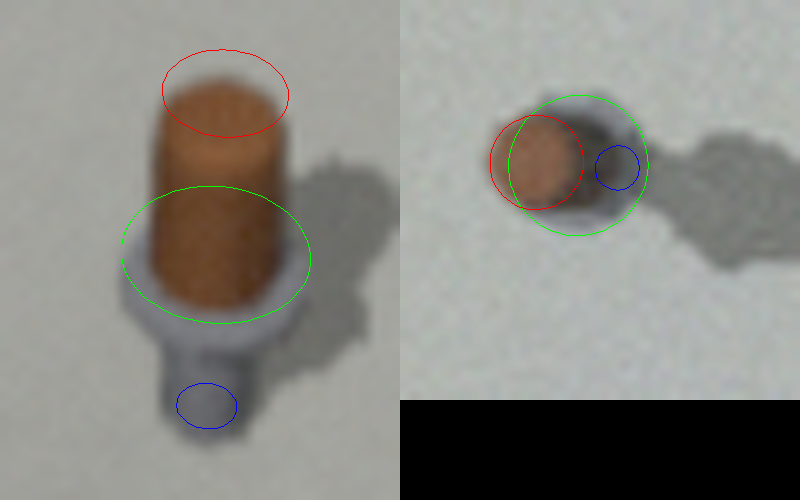

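Request:
drive_tool:
  increments: "0.024 -0.0305 0 0; 0.024 -0.0305 0 0; 0.024 -0.0305 0 0; 0.024 -0.0305 0 0; 0.024 -0.0305 0 0; 0.024 -0.0305 0 0; 0.024 -0.0305 0 0; 0.024 -0.0305 0 0; 0.024 -0.0305 0 0; 0.024 -0.0305 -0.03 0; 0.024 -0.0295 -0.03 0; 0 0 0 0"
  grip: 1
  squeeze: 60

```text
t: 1.1
eef_pos: [0.5076, 0.2926, 0.1974]
tool_rot: [-0.001, 0.192, 0.981, -0.004]
contact_force: [-0.4, -2.1, -0.2]
gripper_width: 0.999
```

Request:
drive_tool:
  increments: "0.002 0 -0.02 0; 0.001 0 -0.025 0; 0 0 -0.025 0; 0 0 -0.02 0; 0 0 -0.015 0; 0 0 0 0; 0 0 0 0"

```text
t: 1.68
eef_pos: [0.5077, 0.3016, 0.0963]
tool_rot: [-0.001, 0.187, 0.982, -0.001]
contact_force: [0.9, 0.1, -0.9]
gripper_width: 1.003
```

```bash
python3 - <<'E'
from h import *
print(bot.get_obs()["eef_pos"])
s=bot.read_camera("side")[:,:,::-1];t=bot.read_camera("top")[:,:,::-1]
H=np.hstack([cv2.resize(s[240:340,280:380],None,fx=4,fy=4,interpolation=2),cv2.resize(t[190:290,150:250],None,fx=4,fy=4,interpolation=2)])
cv2.imwrite("pics/g1.png",H)
E
```

```text
[0.50767425 0.30161475 0.09631628]
```

View pics/g1.png

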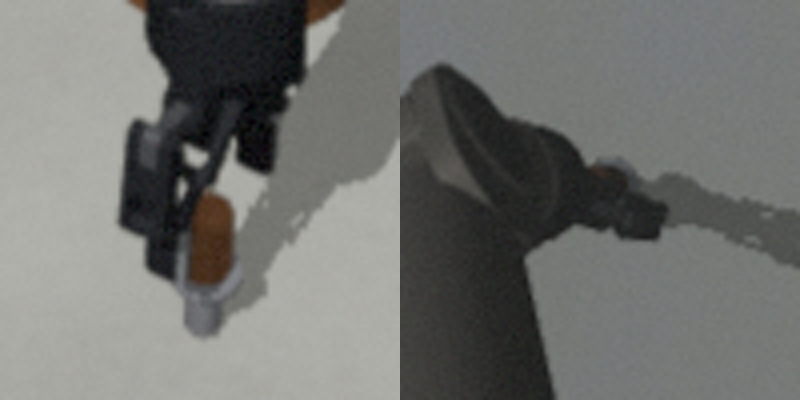

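Request:
drive_tool:
  increments: "0.0045 -0.009 0 0; 0 0 0 0; 0 0 0 0; 0 0 0 0"

```text
t: 2.12
eef_pos: [0.5133, 0.2927, 0.0976]
tool_rot: [0.0, 0.188, 0.982, 0.0]
contact_force: [0.3, -0.2, -0.5]
gripper_width: 0.994
```

Request:
drive_tool:
  increments: "-0.001 0 -0.012 0; 0 0 -0.011 0; 0 0 0 0; 0 0 0 0; 0 0 0 0"

```text
t: 2.53
eef_pos: [0.5117, 0.2928, 0.0735]
tool_rot: [-0.0, 0.187, 0.982, -0.0]
contact_force: [-0.3, -0.6, -0.8]
gripper_width: 1.0
```

```bash
python3 - <<'E'
from h import *
print(bot.get_obs()["eef_pos"])
s=bot.read_camera("side")[:,:,::-1];t=bot.read_camera("top")[:,:,::-1]
H=np.hstack([cv2.resize(s[240:340,280:380],None,fx=4,fy=4,interpolation=2),cv2.resize(t[190:290,150:250],None,fx=4,fy=4,interpolation=2)])
cv2.imwrite("pics/g2.png",H)
E
```

```text
[0.51166758 0.29283171 0.07354802]
```

View pics/g2.png

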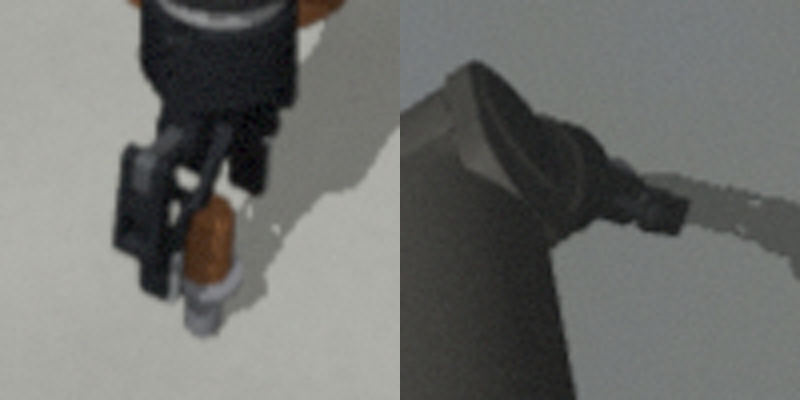

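```bash
python3 - <<'E'
from h import *
p=bot.get_obs()["eef_pos"]
for z in(.045,.0675,.09):print(z,(proj("side",[p[0],p[1],z])-[280,240]+.5)*4)
E
```

```text
0.045 [[203.31077652 264.46979292]]
0.0675 [[205.1673339  232.76752022]]
0.09 [[207.07285835 200.229094  ]]
```

Request:
drive_tool:
  increments: "0 0 0 0; 0 0 0 0; 0 0 0 0; 0 0 0 0; 0 0 0 0; 0 0 0 0; 0 0 0 0; 0 0 0 0"
  grip: 0
  squeeze: 60

```text
t: 3.3
eef_pos: [0.512, 0.293, 0.0743]
tool_rot: [0.0, 0.187, 0.982, 0.0]
contact_force: [-0.9, -0.6, 4.4]
gripper_width: 0.312
```

Request:
drive_tool:
  increments: "0 0 0.01 0; 0 0 0.025 0; 0 0 0.03 0; 0 -0.01 0.02 0; 0 -0.025 0 0; 0 -0.03 0 0; 0 -0.03 0 0; 0 -0.025 0 0; 0 0 0 0; 0 0 0 0; 0 0 0 0"

```text
t: 4.22
eef_pos: [0.5119, 0.1734, 0.1593]
tool_rot: [0.0, 0.187, 0.982, 0.0]
contact_force: [0.2, -0.5, -1.9]
gripper_width: 0.31
```

```bash
python3 - <<'E'
from h import *
p=bot.get_obs()["eef_pos"];print(p)
s=bot.read_camera("side")[:,:,::-1];t=bot.read_camera("top")[:,:,::-1]
cv2.imwrite("pics/s3.png",s);cv2.imwrite("pics/t3.png",t)
u=proj("side",[p[0],p[1],p[2]-.0743])[0];print(u,proj("top",p-[0,0,.0743]))
x,y=u.astype(int)
cv2.imwrite("pics/g3.png",cv2.resize(s[y-60:y+15,x-50:x+50],None,fx=7,fy=7,interpolation=2));print(x-50,y-60)
E
```

```text
[0.51186168 0.17343394 0.15930423]
[338.27576845 255.67470941] [[240.68262144 234.18548313]]
288 195
```

View pics/g3.png

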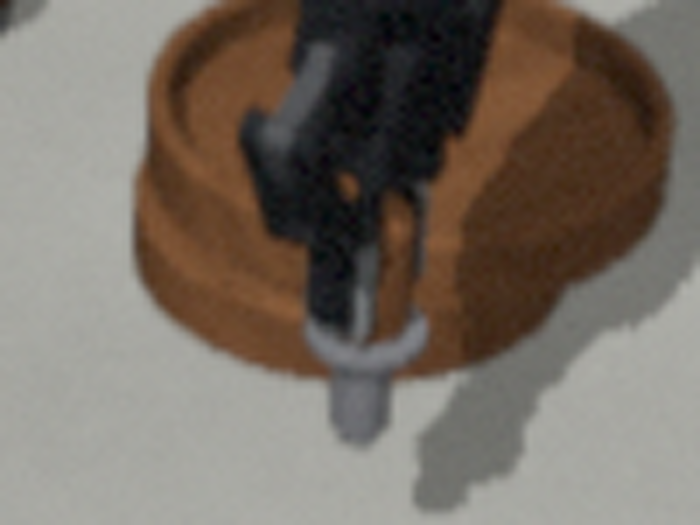

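View pics/t3.png

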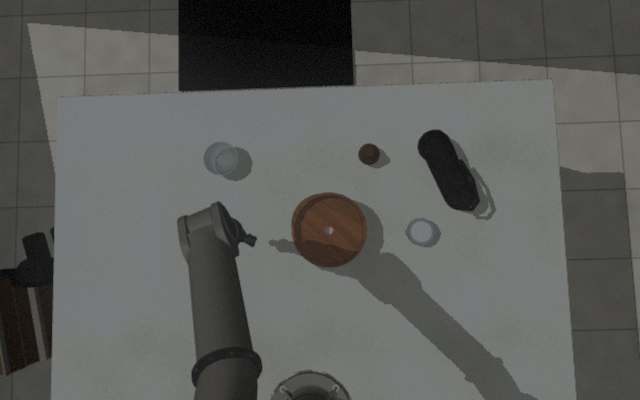

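Request:
drive_tool:
  increments: "0 -0.015 0.005 0; 0.001 -0.03 0 0; 0.001 -0.03 0 0; 0.001 -0.03 0 0; 0.001 -0.03 0 0; 0.001 -0.03 0 0; 0.001 -0.03 0 0; 0 -0.03 0 0; 0 -0.02 0 0; 0 0 0 0; 0 0 0 0"

```text
t: 5.23
eef_pos: [0.5182, -0.0724, 0.164]
tool_rot: [0.0, 0.188, 0.982, 0.0]
contact_force: [0.1, 0.6, -1.4]
gripper_width: 0.317
```

Request:
drive_tool:
  increments: "0 0.0015 -0.012 0; 0 0 -0.014 0; 0 0 -0.01 0; 0 0 0 0; 0 0 0 0"

```text
t: 5.65
eef_pos: [0.5177, -0.0694, 0.1276]
tool_rot: [-0.001, 0.186, 0.982, 0.0]
contact_force: [0.5, -0.3, -1.5]
gripper_width: 0.315
```

```bash
python3 - <<'E'
from h import *
p=bot.get_obs()["eef_pos"];print(p)
s=bot.read_camera("side")[:,:,::-1];cv2.imwrite("pics/s4.png",s)
u=proj("side",[p[0],p[1],p[2]-.0743])[0];x,y=295,160
I=cv2.resize(s[y:y+85,x:x+100],None,fx=7,fy=7,interpolation=2)
print(u,(u-[x,y]+.5)*7,(proj("side",[.5185,-.0703,.0466])-[x,y]+.5)*7)
cv2.imwrite("pics/g4.png",I)
E
```

```text
[ 0.51770718 -0.06936527  0.12756999]
[346.0300475  211.27272109] [360.71033248 362.40904762] [[357.96945547 374.96532101]]
```

View pics/g4.png

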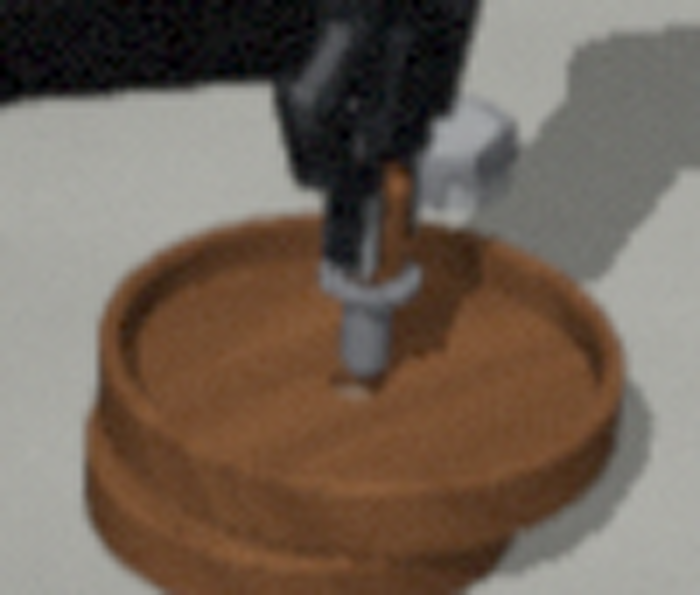

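Request:
drive_tool:
  increments: "0.0025 0 -0.004 0; 0 0 -0.002 0; 0 0 0 0; 0 0 0 0"

```text
t: 6.03
eef_pos: [0.5205, -0.0706, 0.1221]
tool_rot: [0.0, 0.187, 0.982, 0.0]
contact_force: [-0.7, -1.6, -1.4]
gripper_width: 0.312
```

```bash
cat > look.py <<'E'
from h import *
import sys
p=bot.get_obs()["eef_pos"];print(p)
s=bot.read_camera("side")[:,:,::-1]
x,y=295,160
cv2.imwrite("pics/%s.png"%sys.argv[1],cv2.resize(s[y:y+85,x:x+100],None,fx=8,fy=7,interpolation=2) if 0 else cv2.resize(s[y:y+85,x:x+100],None,fx=7,fy=7,interpolation=2))
E
python3 look.py g5
```

```text
[ 0.52045937 -0.07058729  0.12208516]
```

View pics/g5.png

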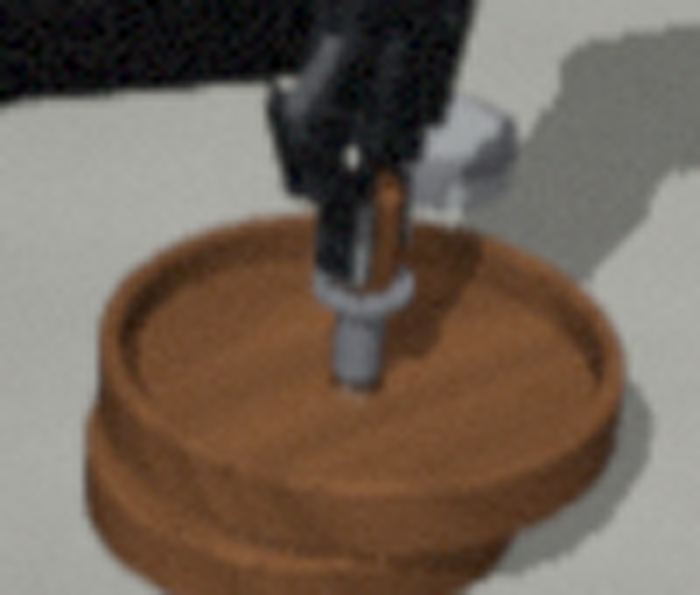

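Request:
drive_tool:
  increments: "0 0 -0.002 0; 0 0 -0.002 0; 0 0 -0.002 0; 0 0 0 0"

```text
t: 6.42
eef_pos: [0.5201, -0.0706, 0.1155]
tool_rot: [-0.0, 0.187, 0.982, -0.0]
contact_force: [0.2, 0.6, -1.9]
gripper_width: 0.311
```

Request:
drive_tool:
  increments: "0 0 -0.002 0; 0 0 -0.002 0; 0 0 0 0; 0 0 0 0"

```text
t: 6.75
eef_pos: [0.5203, -0.0706, 0.1119]
tool_rot: [-0.0, 0.187, 0.982, -0.0]
contact_force: [-0.5, -0.0, -2.1]
gripper_width: 0.314
```

```bash
python3 look.py g6
```

```text
[ 0.52030055 -0.07064567  0.11186113]
```

View pics/g6.png

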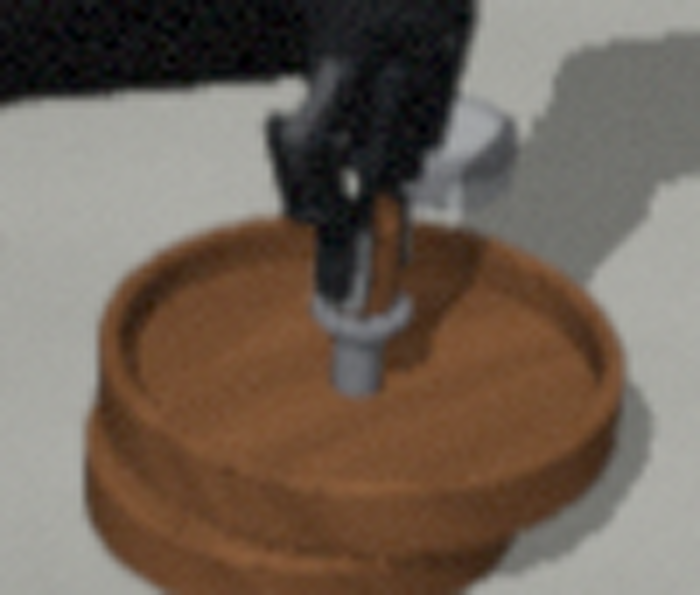

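Request:
drive_tool:
  increments: "0.003 0.003 0 0; 0.003 0.0035 0 0; 0.003 0.0035 0 0; 0.003 0.0035 0 0; 0.003 0.0035 0 0; 0.0025 0.003 0 0; 0 0 0 0; 0 0 0 0; 0 0 0 0"

```text
t: 7.55
eef_pos: [0.5381, -0.0505, 0.1121]
tool_rot: [0.0, 0.187, 0.982, 0.0]
contact_force: [-0.6, -0.5, -0.8]
gripper_width: 0.315
```

```bash
cat >look2.py <<'E'
from h import *
import sys
p=bot.get_obs()["eef_pos"];print(p)
s=bot.read_camera("side")[:,:,::-1];t=bot.read_camera("top")[:,:,::-1]
H=np.zeros((480,800,3),np.uint8)
a=cv2.resize(s[170:260,300:390],(400,400),interpolation=2);b=cv2.resize(t[180:280,280:380],(400,400),interpolation=2)
H[:400,:400]=a;H[:400,400:]=b;cv2.imwrite("pics/%s.png"%sys.argv[1],H)
np.savez("last.npz",s=s,t=t)
E
python3 look2.py g7
```

```text
[ 0.53809425 -0.05046805  0.11211781]
```

View pics/g7.png

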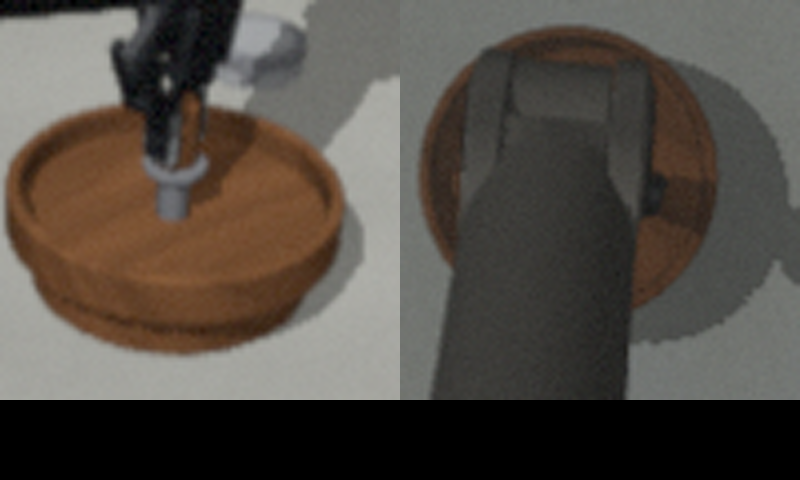

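```bash
cat > meas.py <<'E'
from h import *
d=np.load("last.npz");s=d["s"]
cs,th=cont(s,(290,180,110,85),35);q=cs[0]
c=np.array([.537,-.0505])
P=sel("side",q,0,c,20,140);print("foot free",circ(P),"R86.5",circ(P,.0865),len(P))
P=sel("side",q,.0666,c,190,350);print("tray free",circ(P),"R1035",circ(P,.1035))
P=sel("side",q,.0666,c,150,400);P=P[P[:,1]<-.045];print("tray free",circ(P),len(P))
E
python3 meas.py
```

```text
foot free (array([ 0.53860048, -0.0434865 ,  0.08070798]), np.float64(0.0005845415346906136)) R86.5 (array([ 0.53731529, -0.04992767]), np.float64(0.001264394672954854)) 327
tray free (array([ 0.55248045, -0.10908789,  0.04547431]), np.float64(0.026874967580279362)) R1035 (array([ 0.53213463, -0.03222631]), np.float64(0.02873606577569335))
tray free (array([ 0.55313481, -0.09855964,  0.05185922]), np.float64(0.029648218882343456)) 783
```

Request:
drive_tool:
  increments: "0 0 -0.002 0; 0 0 -0.001 0; 0 0 -0.001 0; 0 0 0 0; 0 0 0 0"

```text
t: 8.07
eef_pos: [0.5379, -0.0507, 0.1082]
tool_rot: [0.0, 0.187, 0.982, 0.0]
contact_force: [-0.6, 0.4, 2.6]
gripper_width: 0.316
```

Request:
drive_tool:
  increments: "0 0 0.0015 0; 0.005 0.005 0 0; 0 0 0 0; 0 0 -0.001 0; 0 0 -0.001 0; 0 0 0 0; 0 0 0 0"

```text
t: 8.65
eef_pos: [0.543, -0.0456, 0.1074]
tool_rot: [0.0, 0.187, 0.982, 0.0]
contact_force: [1.5, 0.8, -1.2]
gripper_width: 0.31
```

Request:
drive_tool:
  increments: "0 0 -0.001 0; 0 0 -0.001 0; 0 0 0 0; 0 0 0 0"

```text
t: 8.98
eef_pos: [0.5432, -0.0457, 0.1057]
tool_rot: [0.0, 0.187, 0.982, 0.0]
contact_force: [0.4, 0.5, -1.0]
gripper_width: 0.315
```

Request:
drive_tool:
  increments: "0 0 -0.001 0; 0 0 -0.001 0; 0 0 -0.001 0; 0 0 0 0; 0 0 0 0"

```text
t: 9.4
eef_pos: [0.5433, -0.0456, 0.1028]
tool_rot: [0.0, 0.187, 0.982, 0.0]
contact_force: [1.8, -0.4, 4.7]
gripper_width: 0.313
```

Request:
drive_tool:
  increments: "0 0 0.001 0; 0.002 -0.003 0 0; 0 -0.002 0 0; 0 0 0 0; 0 0 -0.001 0; 0 0 -0.0005 0; 0 0 0 0; 0 0 0 0"

```text
t: 10.07
eef_pos: [0.5444, -0.051, 0.1022]
tool_rot: [-0.0, 0.187, 0.982, -0.0]
contact_force: [-2.1, -0.4, 4.6]
gripper_width: 0.315
```

Request:
drive_tool:
  increments: "0 0 0.001 0; -0.002 -0.003 0 0; 0 -0.002 0 0; 0 0 0 0; 0 0 -0.0005 0; 0 0 -0.0005 0; 0 0 0 0; 0 0 0 0"

```text
t: 10.73
eef_pos: [0.543, -0.0559, 0.1023]
tool_rot: [0.0, 0.187, 0.982, -0.0]
contact_force: [-0.6, -0.5, 3.3]
gripper_width: 0.314
```

Contact at the same height again. Next point is −90°.

Request:
drive_tool:
  increments: "0 0 0.001 0; -0.003 -0.001 0 0; -0.002 -0.001 0 0; 0 0 0 0; 0 0 -0.0005 0; 0 0 -0.0005 0; 0 0 0 0; 0 0 0 0"

```text
t: 11.4
eef_pos: [0.5378, -0.0576, 0.1021]
tool_rot: [-0.0, 0.187, 0.982, -0.0]
contact_force: [-1.7, -0.5, 2.6]
gripper_width: 0.311
```

Request:
drive_tool:
  increments: "0 0 0.001 0; -0.003 0.001 0 0; -0.002 0.001 0 0; 0 0 0 0; 0 0 -0.0005 0; 0 0 -0.001 0; 0 0 0 0; 0 0 0 0"

```text
t: 12.07
eef_pos: [0.5328, -0.0556, 0.1013]
tool_rot: [-0.0, 0.187, 0.982, 0.0]
contact_force: [0.5, -0.4, -0.9]
gripper_width: 0.315
```

Request:
drive_tool:
  increments: "0 0 -0.001 0; 0 0 -0.001 0; 0 0 0 0; 0 0 0 0"

```text
t: 12.4
eef_pos: [0.5329, -0.0557, 0.0994]
tool_rot: [0.0, 0.187, 0.982, -0.0]
contact_force: [1.2, 0.4, -2.4]
gripper_width: 0.313
```

Request:
drive_tool:
  increments: "0 0 -0.001 0; 0 0 -0.001 0; 0 0 0 0; 0 0 0 0"

```text
t: 12.73
eef_pos: [0.533, -0.0555, 0.0975]
tool_rot: [0.0, 0.187, 0.982, 0.0]
contact_force: [0.9, 0.2, -1.2]
gripper_width: 0.312
```

Now I'll carry everything back to the estimated foot axis (0.5375, −0.0505), with the nose just above the recess floor.

Request:
drive_tool:
  increments: "0.002 0.002 0 0; 0.0025 0.003 0 0; 0 0 0 0; 0 0 0 0; 0 0 -0.0005 0; 0 0 -0.001 0; 0 0 0 0; 0 0 0 0"

```text
t: 13.4
eef_pos: [0.5369, -0.0505, 0.0957]
tool_rot: [-0.0, 0.187, 0.982, -0.0]
contact_force: [-0.5, -0.1, -0.8]
gripper_width: 0.313
```

Request:
drive_tool:
  increments: "0 0 -0.001 0; 0 0 -0.001 0; 0 0 -0.001 0; 0 0 0 0; 0 0 0 0"

```text
t: 13.82
eef_pos: [0.5372, -0.0506, 0.0927]
tool_rot: [-0.0, 0.187, 0.982, -0.0]
contact_force: [-1.3, 0.4, -3.2]
gripper_width: 0.31
```

Request:
drive_tool:
  increments: "0 0 -0.0015 0; 0 0 -0.0015 0; 0 0 -0.0015 0; 0 0 0 0; 0 0 0 0"

```text
t: 14.23
eef_pos: [0.5373, -0.0505, 0.0883]
tool_rot: [-0.0, 0.187, 0.982, -0.0]
contact_force: [-1.4, 0.6, -3.3]
gripper_width: 0.31
```

Request:
drive_tool:
  increments: "0 0 -0.0015 0; 0 0 -0.0015 0; 0 0 -0.0015 0; 0 0 -0.001 0; 0 0 0 0; 0 0 0 0"

```text
t: 14.73
eef_pos: [0.5374, -0.0505, 0.0828]
tool_rot: [0.0, 0.187, 0.982, 0.0]
contact_force: [-1.4, 0.5, -4.2]
gripper_width: 0.312
```

Request:
drive_tool:
  increments: "0 0 -0.001 0; 0 0 -0.0005 0; 0 0 0 0; 0 0 0 0; 0 0 0 0"

```text
t: 15.15
eef_pos: [0.5374, -0.0506, 0.0815]
tool_rot: [0.0, 0.187, 0.982, 0.0]
contact_force: [-1.5, 1.5, -1.0]
gripper_width: 0.313
```

Request:
drive_tool:
  increments: "0 0 -0.0005 0; 0 0 -0.0005 0; 0 0 0 0; 0 0 0 0; 0 0 0 0"

```text
t: 15.57
eef_pos: [0.5375, -0.0506, 0.0808]
tool_rot: [0.0, 0.187, 0.982, 0.0]
contact_force: [-4.1, 1.0, 5.9]
gripper_width: 0.312
```

```bash
python3 look2.py g8
```

```text
[ 0.53746547 -0.05056686  0.08083609]
```

View pics/g8.png

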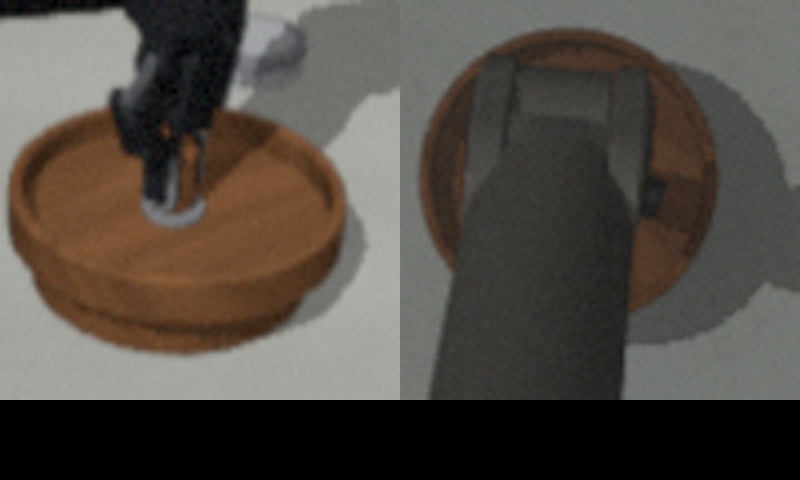

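Request:
drive_tool:
  increments: "-0.0005 0 0 0; 0 0 0 0; 0 0 0 0; 0 0 0 0; 0 0 0 0; 0 0 0 0"
  grip: 0.6

```text
t: 16.17
eef_pos: [0.5371, -0.0507, 0.0805]
tool_rot: [0.0, 0.187, 0.982, 0.0]
contact_force: [-0.6, -0.5, 0.0]
gripper_width: 0.598
```

Request:
drive_tool:
  increments: "0 0 0.005 0; 0 0 0.02 0; 0 0 0.03 0; 0 0 0.03 0; 0 0 0.03 0; 0 0 0 0; 0 0 0 0"

```text
t: 16.75
eef_pos: [0.5381, -0.0507, 0.1976]
tool_rot: [0.002, 0.187, 0.982, 0.001]
contact_force: [0.4, 0.6, -0.3]
gripper_width: 0.597
```

```bash
python3 look2.py g9; python3 meas.py
```

```text
[ 0.53811744 -0.050657    0.19761072]
foot free (array([ 0.53852866, -0.04379199,  0.08092186]), np.float64(0.0006299234206666259)) R86.5 (array([ 0.53723331, -0.04998515]), np.float64(0.0012738002930880016)) 322
tray free (array([ 0.53379865, -0.04424285,  0.10236387]), np.float64(0.0018372034992613594)) R1035 (array([ 0.53377321, -0.0427843 ]), np.float64(0.0018131205060074246))
tray free (array([ 0.53394173, -0.04389231,  0.10261949]), np.float64(0.001724704121730727)) 497
```

View pics/g9.png

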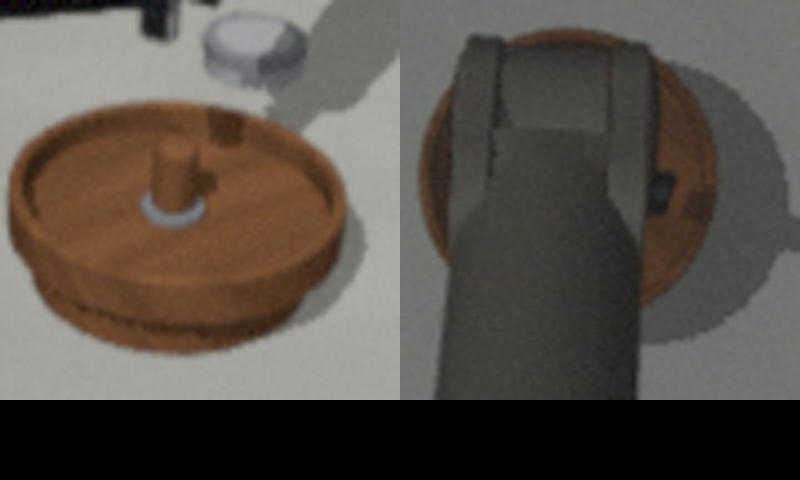

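Request:
drive_tool:
  increments: "0 0.03 0 0; 0 0.035 0 0; 0 0.035 0 0; 0 0.035 0 0; 0 0.035 0 0; 0 0.035 0 0; 0 0.03 0 0; 0 0 0 0; 0 0 0 0"

```text
t: 17.6
eef_pos: [0.5356, 0.1864, 0.1937]
tool_rot: [-0.001, 0.185, 0.983, -0.001]
contact_force: [-0.4, -0.3, -0.0]
gripper_width: 0.599
```

```bash
python3 look2.py g10; python3 - <<'E'
from h import *
d=np.load("last.npz");ct,_=cont(d["t"],(275,170,120,110),18);P=cast("top",ct[0],.0666);print("tray top",circ(P))
E
```

```text
[0.53558424 0.18637568 0.19374983]
tray top (array([ 0.53614832, -0.05108356,  0.10292492]), np.float64(0.0017517257651158843))
```

View pics/g10.png

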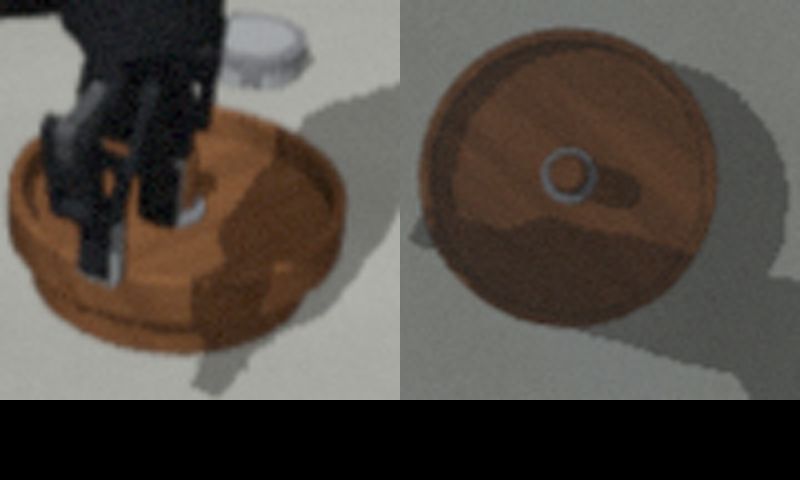

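The top view shows the post in the middle of the tray. The tray centre fits at (0.536, −0.051), against a foot estimate of (0.536, −0.050). The arm is clear of everything, so I'll hand in.

```bash
python3 -c "
from station import bot
print(bot.hand_in())"
```

```text
the job is handed in; nothing more can be done
None
```

I slid the tray back over the foot with the post in its hole. I then felt through both discs with light presses, never more than about 8 N, and lowered the post into the bore until the flange met the tray. The job was handed in at about 18 s of the 72 s allowed; it reports no verdict.

**Last checks:**
- **Depth:** the post stopped at its expected height, with the gripper at 0.081 m and about 7 N of contact. That puts the nose about 6.5 mm above the bench (6.6 mm when fully home).
- **Centring:** the top view put the tray centre at (0.536, −0.051), within about 1 mm of the foot estimate of (0.536, −0.050).
- **Pose:** the post looked upright with its flange flat on the tray. The gripper was open and well clear when I handed in.

**One check disagreed:** a side-view fit of the tray rim came out about 7 mm from the same view's foot fit, at (0.534, −0.043) against (0.537, −0.050). I gave it little weight: its fit error was larger, and with the post in the bore the tray can be only about 3 mm off centre.

I did not measure the tin, brush, bowl and clog again at the end, but the arm was not driven near them.

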